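Slide a cup tray over the step onto the deck and seat it on the stop

TASK

Take the white tray with the two specimen cups by its upright grip plate and slide it, without lifting it off, from the loading ledge over the step down onto the white deck, between the guide rails. When the whole tray is down on the deck, feel for the sprung stop at the far end, press the tray gently but firmly against it for a moment, and let go so that it lies flat and touching the stop. Do not ram or jam the tray or press it down hard, keep both cups upright in it, and leave the things alongside alone.

Things in the scene. Friction and masses are not known exactly. Their poses are not given: they have to be found in the camera images.
- ledge: Fixed grey loading ledge, 218 mm (x) x 150 mm (y) x 30 mm high. Its x axis (horizontal) is the slide direction, towards the deck; z up. Origin on the worktop, on the middle line; the ledge's top spans x = -0.222 to -0.004, y = +-0.075, and lies 30 mm above the origin. Its edge at x = -0.004 is the step.
- deck: Fixed white deck beyond the ledge; axes and x, y origin as the ledge's; x = 0 to 0.325, y = +-0.07. Its flat top is 26 mm above this origin, whose height varies: the deck is 4 to 8 mm lower than the ledge (4 mm gap between). Two guide rails 12 mm high, x = 0.035 to 0.275, inner faces at y = +-0.048 (3 mm play beside the tray), flaring to y = +-0.058 at x = 0.
- end_frame: Fixed aluminium cross beam over the deck's far end (x = 0.295 to 0.312), frame as the deck's. It carries a dark stop block clamped on two rods, with a black rubber buffer plate (60 mm wide, 3 to 19 mm above the deck) in front. On release the buffer's spring eases the tray back a little, and friction keeps it touching.
- stop_zone (a point): Middle of the range in which the buffer's face may stand, on the middle line, 11 mm above the deck. The face itself is not reported: at rest it is anywhere within 27.5 mm of this point along the deck's x. It gives way along x by up to 8 mm on a damped spring, 2.5 N per mm, no preload; then it is solid. 4 N on the buffer (push less friction), held 0.3 s, seats the tray, 15 N is too much.
- tray: White loose tray, 190 mm (x) x 90 mm (y), walls 18 mm high and 4 mm thick, 0.28 to 0.52 kg, with two cups in it of 0.1 kg each. Origin at the centre of its underside; its +x end (the nose) points to the deck, z up. It starts flat on the ledge, near its middle line, a little askew. Sliding it takes 1.5 to 4 N (friction).
- tray_handle (a point): Grasp point on the tray's upright grip plate near the tail: the plate is 30 mm long (x), 10 mm thick (y), its top 71 mm above the tray's underside; this point is at x = -0.078, y = 0 in the tray's frame, 54 mm above the underside. Axes as the tray's: the fingers close along y.
- cup_1: Capped specimen cup, 62 mm across, 69 mm tall, standing in the tray nearer the grip plate; origin at the centre of its underside. Its axis is 61 to 69 mm ahead of the grip plate's centre.
- cup_2: The like cup nearer the tray's nose; origin at the centre of its underside.
- petri_side: Bystander: closed flat petri dish, 90 mm across, 14 mm high, on the worktop beside the station, on the robot's side. Origin under its centre. Leave alone.
- bottle_side: Bystander: dropper bottle, 38 mm across, 113 mm tall, on the worktop beyond the ledge. Origin under its centre. Leave alone.
- strips_side: Bystander: capped test-strip tube, 42 mm across, 113 mm tall, on the worktop beyond the deck. Origin under its centre. Leave alone.
Things that resemble listed ones, but are neither listed nor needed, are in the scene too. Of the things that look like the cup_2, the smaller one is meant.

How it is judged:
On the way:
1. the tray, flat on the deck and wholly past the step, is pressed against the stop with at least 4 N (contact force between tray and end_frame above 4 N and x of tray in the frame of deck above 0.097 m and z of tray in the frame of deck below 0.029 m and angle between tray's own z axis and vertical below 0.03 rad), for 0.2 s.
At the end, for the whole second after the job is handed in: The whole tray lies on the deck, its tail 2 mm or more past the deck's near edge, flat (within 2.5 mm and 0.02 rad), along the rails (0.06 rad), at rest and still touching the buffer plate (over 0.2 N); both cups stand upright (0.1 rad) on the tray's floor (contact force between tray and end_frame above 0.2 N and x of tray in the frame of deck above 0.097 m and z of tray in the frame of deck below 0.0285 m and angle between tray's own z axis and vertical below 0.02 rad and angle between the x axis of tray and the x axis of deck, either way round below 0.06 rad and linear speed of tray below 0.01 m/s and angle between each of cup_1, cup_2's own z axis and vertical below 0.1 rad and z of each of cup_1, cup_2 in the frame of tray below 0.012 m and horizontal distance between each of cup_1, cup_2 and tray below 0.09 m).
It fails at once if the tray is rammed against the stop (over 15 N) (contact force between tray and end_frame above 15 N).
It fails at once if the tray is jammed at, or pressed hard on, the deck, its rails or the ledge (over 40 N) (contact force between tray and deck above 40 N or contact force between tray and ledge above 40 N).
It fails at once if the tray is lifted off (its middle over 10 mm above the ledge's top) (z of tray in the frame of ledge above 0.04 m).
It fails at once if the tray (over 0.15 rad) or a cup (over 0.4 rad) tips (angle between tray's own z axis and vertical above 0.15 rad or angle between any of cup_1, cup_2's own z axis and vertical above 0.4 rad).
It fails at once if a thing alongside is pushed away (over 20 mm) (distance of any of petri_side, bottle_side, strips_side from where it was at the start of the episode above 0.02 m).
It also fails if it takes over 67 s, if anything falls off the work surface, if the arm or the gripper's body presses on something with over 40 N, if the wrist force passes 120 N, or if a joint passes its speed limit or range.

ROBOT

A 6-joint arm with a two-finger parallel gripper is mounted at the origin on a cart in front of the work surface, level with it; the furniture and walls round the work are solid. World frame = base frame: x ahead of the robot, y to its left, z up, the work surface at z = 0. Lengths are in m, angles in rad, forces in N, time in s.
With the tool pointing down it reaches from about 0.25 to 0.8 m from the base axis. Payload 3.9 kg.
Tool frame: the origin (TCP) lies midway between the tips of the shut fingers; the grasp point (between the pads) lies 19 mm behind it (manip.hold_point_z is the distance from the TCP to the grasp point, in m); z points along the fingers, y is the direction in which the jaws open and shut (so a half turn about z gives the same grasp; the last joint's range is limited). The gripper opens to 85 mm and grips with 20 to 120 N. Pads are 22 mm wide; open, the fingers measure 114 mm over their backs; the gripper's body (76 mm by 85 mm) begins 54 mm behind the grasp point. The pads swing forward as they close: fully open they stand 13 mm farther back than shut.
Start: joints at [1.288, 0.26, -0.138, 1.173, 0, 1.571], TCP at [0.146, 0.504, 0.206] pointing down, gripper open.
Joint ranges: [-2.78, 2.78], [-0.83, 1.72], [-1.28, 1.37], [-1.9, 2.12], [-1.57, 1.48], [-3.14, 3.14]. Speed limits (rad/s): [2.57, 2.57, 3.14, 3.14, 3.14, 3.14].

INTERFACE

Orientations are given as [roll, pitch, yaw] about the fixed x, y, z axes, in that order (R = Rz(yaw) Ry(pitch) Rx(roll)).
In Python, from bench import manip gives the robot as it stands.
- The arm moves only by the tool play_rows, never from a script. Its argument "targets" is a list of rows, each a list of 7 numbers: the shift along the tool's x, y, z in mm, then the turn, a rotation vector about the tool's x, y, z in rad, then the opening, from -1 (shut) to 1 (fully open). A call has 1 to 12 rows; each row shifts and turns the pose as measured when the row begins, along the tool's axes as they then stand; what a row does not reach is not made up. A row lasts 1/12 s, in which the tool goes at most 41.7 mm and 7.16 degrees, less where a joint would pass 70% of its speed; a pose out of reach is approached as far as the arm can. A call with a gripper value outside its range is refused whole. The fingers move at their own pace and stop on an object; "squeeze" is the grip in N (left out, the last holds). Time passes only in rows, so rows that do not move let the fingers close. It gives the time, the measured TCP pose, the force and the opening at its end, in the units of the state.
- manip.get_obs(): the state, without advancing time (a new reading comes with each control period).
- manip.capture(name): name is "scene" or "top" or "wrist"; returns a dict with "pixels" (480x640x3 uint8, red, green, blue), "fx", "fy", "cx", "cy" (pixels), "camera_from_world" (4x4, takes a point from world to camera coordinates). Camera axes: x right, y down, z forward; pixel columns grow to the right and rows downward; lengths in m; the calibration is good to about 2 mm. A picture is of the moment at which its call begins. There is no depth.
- manip.sign_off(): hands the job in, once; it reports no verdict.
The state is a dict: "time": time; "q": joint angles; "qvel": joint speeds; "tau": joint torques, N m; "tcp_pos": TCP position; "orientation": TCP orientation; "force": force on the tool from outside, world axes, zero at the start; "wrist_torque": the same for the moment, N m; "opening": finger opening in m.
Only numpy, scipy, OpenCV 4.12 (cv2) and the standard library are available. Lean on these libraries where they do the work, as an engineer would, in place of code of your own. Each camera call takes 0.05 s, during which the arm holds its last target. There are 200 camera calls.

## Working session

There is one attempt and no reset: what is moved stays moved. The work goes in short steps, Python scripts to look and compute and a tool call to move; the robot and the scene stay as the last step left them, time stands still between calls to the robot, and variables do not carry over. Pictures are saved under pics/ and viewed, about 8 in all and at most 12, crops included, and the job is handed in when it is done.

Besides the shell and the picture viewer there is one more tool, called after ">>>" as a command line: name --pt "numbers of a row" for each row, then --argument value for the rest. play_rows: Moves the arm, as the interface text tells. Its arguments: {"type":"object","properties":{"targets":{"type":"array"},"squeeze":{"type":"number"}},"required":["targets"]}

```bash
mkdir -p pics; ls; python3 - <<'E'
from bench import manip
import cv2,numpy as np
np.set_printoptions(precision=4,suppress=True)
for n in("scene","top"):
    c=manip.capture(n); cv2.imwrite(f"pics/{n}1.png",c["pixels"][:,:,::-1]); print(n,c["fx"],c["cx"],c["cy"]);print(c["camera_from_world"])
print(manip.get_obs(), manip.hold_point_z)
E
```

```text
pics
scene 592.7034509791105 323.45307798801485 231.20266148821045
[[-0.5861  0.8102  0.008   0.3232]
 [ 0.6987  0.5105 -0.5012 -0.3892]
 [-0.4101 -0.2881 -0.8653  1.1899]
 [ 0.      0.      0.      1.    ]]
top 483.75558294331483 321.9976396659787 244.22292478326617
[[ 0.0015 -0.9996  0.0293  0.0212]
 [-0.9811 -0.0071 -0.1932  0.6101]
 [ 0.1933 -0.0284 -0.9807  0.806 ]
 [ 0.      0.      0.      1.    ]]
{'time': 0.1, 'q': array([ 1.288 ,  0.2606, -0.1393,  1.1727,  0.    ,  1.5708]), 'qvel': array([-0.0014, -0.0024,  0.0023,  0.0007, -0.001 , -0.0018]), 'tau': array([ -0.0016, -40.6509,  25.4527,   0.0101,  -0.0002,   0.    ]), 'tcp_pos': array([0.1463, 0.5035, 0.2049]), 'orientation': array([-3.1398, -0.    ,  2.8588]), 'force': array([-0.1528, -0.1709,  0.0262]), 'wrist_torque': array([ 0.0278, -0.0227, -0.0287]), 'opening': 0.08526282513726917} 0.0187
```

View pics/top1.png

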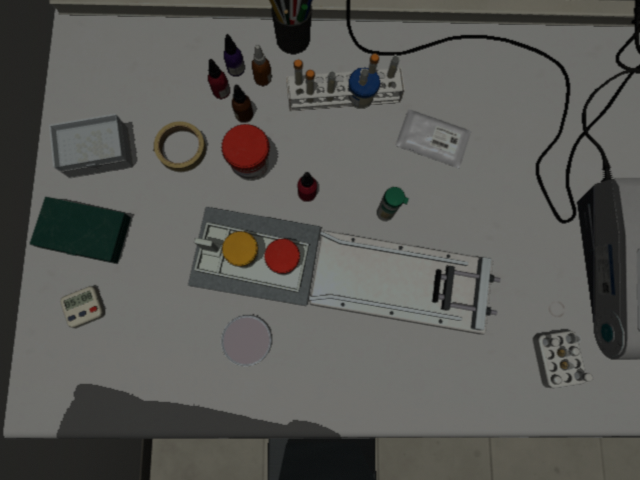

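View pics/scene1.png

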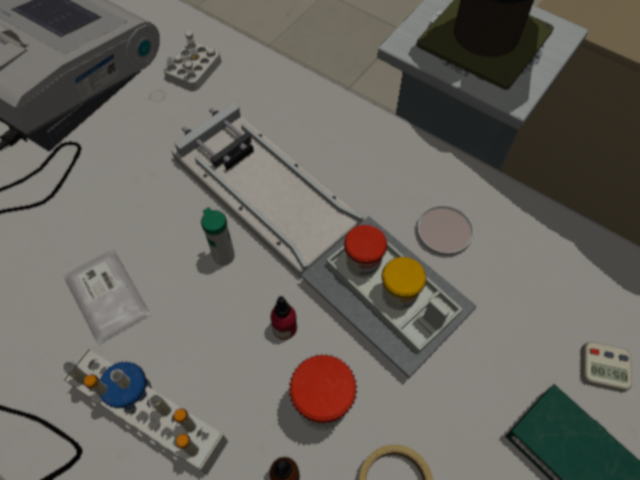

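The top view shows the ledge at about (255,257) px and the grip plate at (206,243). The deck runs right to about (490,295), with the buffer near (437,286). I'll enlarge this area to read corners.

```bash
python3 - <<'E'
import cv2
i=cv2.imread("pics/top1.png")[195:345,180:380]
i=cv2.convertScaleAbs(cv2.resize(i,None,fx=4,fy=4,interpolation=cv2.INTER_CUBIC),alpha=1.5)
cv2.imwrite("pics/topA.png",i)
i=cv2.imread("pics/top1.png")[195:345,310:510]
i=cv2.convertScaleAbs(cv2.resize(i,None,fx=4,fy=4,interpolation=cv2.INTER_CUBIC),alpha=1.5)
cv2.imwrite("pics/topB.png",i)
E
```

```text
(no output)
```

View pics/topA.png

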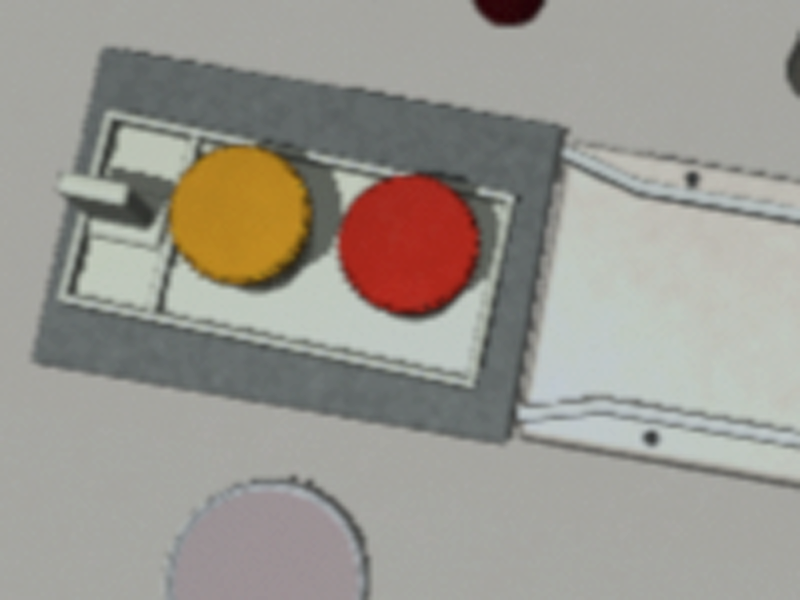

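View pics/topB.png

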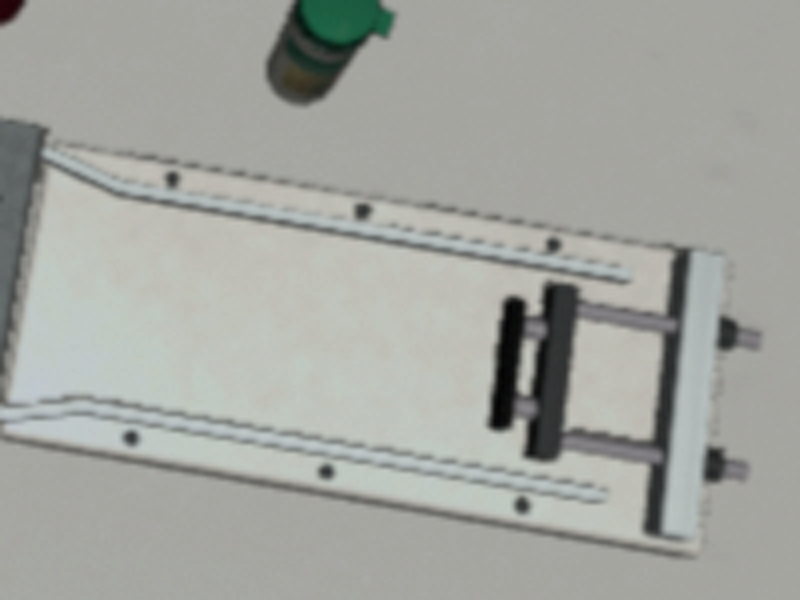

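```bash
cat > h.py <<'E'
import numpy as np
np.set_printoptions(precision=4,suppress=True)
T=np.array([[0.0015,-0.9996,0.0293,0.0212],[-0.9811,-0.0071,-0.1932,0.6101],[0.1933,-0.0284,-0.9807,0.806]])
def bp(u,v,z,T=T,f=483.7556,cx=321.998,cy=244.223):
    R,t=T[:,:3],T[:,3]; o=-R.T@t; d=R.T@np.array([(u-cx)/f,(v-cy)/f,1]); return o+d*(z-o[2])/d[2]
A=lambda x,y,z: bp(180+(x-1.5)/4,195+(y-1.5)/4,z)
B=lambda x,y,z: bp(310+(x-1.5)/4,195+(y-1.5)/4,z)
E
python3 - <<'E'
from h import *
L=[A(*p,.03) for p in[(103,47),(567,128),(508,441),(33,362)]]
Tr=[A(*p,.048) for p in[(107,112),(516,194),(472,386),(60,299)]]
def an(n,P,a,b):
    d=(P[1]-P[0]+P[2]-P[3])/2; print(n,"c",sum(P)/4,"len",[np.linalg.norm(P[i]-P[i-3]) for i in range(4)],"yaw",np.arctan2(d[1],d[0]),np.arctan2(*(P[1]-P[0])[1::-1]),np.arctan2(*(P[2]-P[3])[1::-1]));return sum(P)/4,d/np.linalg.norm(d)
c,dx=an("ledge",L,0,0); 
O=c+0.113*dx; dy=np.array([-dx[1],dx[0],0]);print("origin",O,dx)
t,_=an("tray",Tr,0,0)
loc=lambda p:(round((p-O)@dx,4),round((p-O)@dy,4))
print("tray loc",loc(t))
P=A(93,190,.101);print("plate",P,loc(P))
for p in [(60,185),(127,193)]: print(A(*p,.101),loc(A(*p,.101)))
for p in[(505,298),(490,428)]: print("buf",loc(B(*p,.043)))
for p in[(60,143),(695,247),(695,555),(5,435)]: print("deck",loc(B(*p,.024)))
print("petri",A(268,578,.014),"bottle top",bp(307,181,.113))
from bench import manip
E
```

```text
ledge c [0.5945 0.1452 0.03  ] len [np.float64(0.21966813671048124), np.float64(0.14748980613254423), np.float64(0.21730311624541182), np.float64(0.14937510976197318)] yaw -1.7355264043240215 -1.7398552835188958 -1.7311504114334866
origin [0.576  0.0337 0.03  ] [-0.164  -0.9865  0.    ]
tray c [0.5891 0.1496 0.048 ] len [np.float64(0.18934919421428129), np.float64(0.08907301527090185), np.float64(0.18744658733334577), np.float64(0.08731873290388341)] yaw -1.7697996679728132 -1.7651896725188523 -1.7744564558079012
tray loc (np.float64(-0.1165), np.float64(-0.006))
plate [0.6039 0.2264 0.101 ] (np.float64(-0.1947), np.float64(-0.0041))
[0.6059 0.2403 0.101 ] (np.float64(-0.2088), np.float64(-0.0043))
[0.6027 0.2121 0.101 ] (np.float64(-0.1804), np.float64(-0.0029))
buf (np.float64(0.2157), np.float64(0.0283))
buf (np.float64(0.2161), np.float64(-0.0312))
deck (np.float64(0.0045), np.float64(0.0691))
deck (np.float64(0.3056), np.float64(0.071))
deck (np.float64(0.32), np.float64(-0.0703))
deck (np.float64(0.0022), np.float64(-0.0694))
petri [0.4433 0.1584 0.014 ] bottle top [0.7099 0.0513 0.113 ]
```

The measurements agree with the given sizes: ledge 218×149 mm, tray 188×88 mm, and the plate sits 78 mm behind the tray's centre. The buffer face is at about x = 0.216. Next I move above the plate.

>>> play_rows --pt "-38 -10 0 0 0 0 1" --pt "-38 -10 0 0 0 0 1" --pt "-38 -10 0 0 0 0 1" --pt "-38 -10 0 0 0 0 1" --pt "-38 -10 0 0 0 0 1" --pt "-38 -10 0 0 0 0 1" --pt "-38 -10 0 0 0 0 1" --pt "-38 -10 0 0 0 0 1" --pt "-38 -10 0 0 0 0 1" --pt "-38 -10 0 0 0 0 1" --pt "-38 -10 0 0 0 0 1" --pt "-38 -10 0 0 0 0 1"

```text
time: 1.1
tcp_pos: [0.5601, 0.2561, 0.1979]
orientation: [-3.134, -0.009, 2.877]
force: [0.9, 1.7, 0.4]
opening: 0.0856
```

>>> play_rows --pt "0 0 0 0 0 0.12 1" --pt "0 0 0 0 0 0.12 1" --pt "0 0 0 0 0 0.12 1" --pt "0 0 0 0 0 0.12 1" --pt "0 0 0 0 0 0.12 1" --pt "0 0 0 0 0 0.12 1" --pt "0 0 0 0 0 0.12 1" --pt "0 0 0 0 0 0.12 1" --pt "0 0 0 0 0 0.12 1" --pt "0 0 0 0 0 0.12 1" --pt "0 0 0 0 0 0.12 1" --pt "0 0 0 0 0 0.12 1"

```text
time: 2.1
tcp_pos: [0.5661, 0.2454, 0.1872]
orientation: [-3.122, 0.017, 1.376]
force: [0.1, -1.5, -0.5]
opening: 0.0851
```

```bash
cat >> h.py <<'E'
from bench import manip
from scipy.spatial.transform import Rotation as Ro
def to(p,yaw):
    s=manip.get_obs(); R=Ro.from_euler("xyz",s["orientation"]); G=Ro.from_euler("xyz",[np.pi,0,yaw])
    print("t",s["time"],"tcp",s["tcp_pos"],"rpy",s["orientation"],"F",s["force"],"M",s["wrist_torque"],"op",s["opening"])
    print("shift mm",R.inv().apply(np.array(p)-s["tcp_pos"])*1000,"turn",(R.inv()*G).as_rotvec())
E
python3 -c "
from h import *
to([.604,.226,.14],1.372)"
```

```text
t 2.1 tcp [0.5661 0.2454 0.1872] rpy [-3.1223  0.0174  1.3758] F [ 0.0852 -1.4629 -0.5143] M [-0.0274 -0.0049  0.0122] op 0.08508660003495551
shift mm [-10.8944  41.8848  46.576 ] turn [-0.0193  0.0174  0.0036]
```

>>> play_rows --pt "-3 10 9 -0.005 0.005 0.001 1" --pt "-3 10 9 -0.005 0.005 0.001 1" --pt "-3 10 9 -0.005 0.005 0.001 1" --pt "-2 10 9 -0.005 0.005 0.001 1" --pt "0 0 0 0 0 0 1" --pt "0 0 0 0 0 0 1"

```text
time: 2.6
tcp_pos: [0.6052, 0.2229, 0.1433]
orientation: [-3.14, -0.001, 1.382]
force: [-1.3, 0.5, -0.1]
opening: 0.0853
```

```bash
python3 - <<'E'
from h import *
import cv2
to([.604,.226,.065],1.372)
c=manip.capture("wrist"); C=np.array(c["camera_from_world"]); i=c["pixels"][:,:,::-1].copy()
def pr(p):
    q=C[:3,:3]@p+C[:3,3]; return int(c["fx"]*q[0]/q[2]+c["cx"]),int(c["fy"]*q[1]/q[2]+c["cy"])
t=np.array([np.cos(-1.770),np.sin(-1.770),0]); n=np.array([-t[1],t[0],0])
P=np.array([.604,.226,.101])
for a,b in[(15,5),(15,-5),(-15,-5),(-15,5)]: cv2.circle(i,pr(P+a/1000*t+b/1000*n),3,(255,0,255),1)
# pads plane: TCP projected line
cv2.imwrite("pics/w1.png",i); np.save("w1.npy",C); print(c["fx"],c["cx"],c["cy"])
E
```

```text
t 2.6 tcp [0.6052 0.2229 0.1433] rpy [-3.1404 -0.0009  1.3817] F [-1.3099  0.4663 -0.1404] M [ 0.0066 -0.0067 -0.0502] op 0.08525687993219089
shift mm [ 2.7123 -1.6616 78.2911] turn [-0.0012 -0.0009  0.0097]
332.9879785709036 315.2435397477671 243.4385050917463
```

View pics/w1.png

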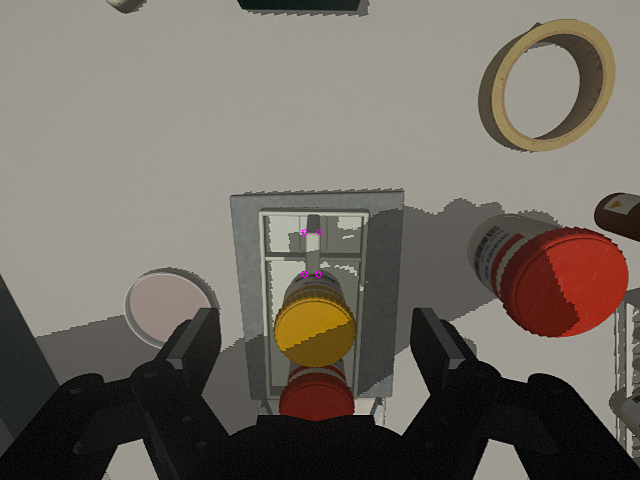

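The wrist view has the plate at cols 307–320, rows 232–274, matching the projected plate (magenta) within about 1 mm. Next I descend.

>>> play_rows --pt "0.4 -0.3 10 0 0 0.001 1" --pt "0.4 -0.3 10 0 0 0.001 1" --pt "0.4 -0.3 10 0 0 0.001 1" --pt "0.4 -0.3 10 0 0 0.002 1" --pt "0.4 -0.3 10 0 0 0.002 1" --pt "0.4 0 10 0 0 0.002 1" --pt "0.3 0 8 0 0 0.001 1" --pt "0 0 3 0 0 0 1" --pt "0 0 0 0 0 0 1"

```text
time: 3.4
tcp_pos: [0.6017, 0.2271, 0.064]
orientation: [-3.138, 0.0, 1.375]
force: [-1.3, -0.1, 0.5]
opening: 0.0857
```

```bash
python3 -c "
from h import *
to([.604,.226,.065],1.372)"
```

```text
t 3.4 tcp [0.6017 0.2271 0.064 ] rpy [-3.1381  0.0002  1.3752] F [-1.3425 -0.1487  0.5025] M [ 0.0446 -0.0234  0.0086] op 0.08572584353168024
shift mm [-0.6113  2.4548 -1.0261] turn [-0.0035  0.0002  0.0032]
```

>>> play_rows --pt "0 2.2 -1 -0.003 0 0 1" --pt "0 0 -0.3 0 0 0 1" --pt "0 0 -0.3 0 0 0 1" --squeeze 30

```text
time: 3.65
tcp_pos: [0.6042, 0.2267, 0.0658]
orientation: [-3.142, 0.0, 1.375]
force: [0.9, -0.6, -0.4]
opening: 0.0852
```

>>> play_rows --pt "0 0 0 0 0 0 -0.3" --pt "0 0 0 0 0 0 -0.6" --pt "0 0 0 0 0 0 -1" --pt "0 0 0 0 0 0 -1" --pt "0 0 0 0 0 0 -1" --pt "0 0 0 0 0 0 -1" --pt "0 0 0 0 0 0 -1" --pt "0 0 0 0 0 0 -1" --squeeze 30

```text
time: 4.32
tcp_pos: [0.6058, 0.2275, 0.0686]
orientation: [3.138, -0.003, 1.374]
force: [0.3, 0.7, -0.6]
opening: 0.0087
```

```bash
python3 -c "
from h import *
to([.604,.226,.065],1.372)"
```

```text
t 4.3167 tcp [0.6058 0.2275 0.0686] rpy [ 3.1382 -0.0029  1.3743] F [ 0.2716  0.704  -0.6259] M [-0.0054 -0.0623 -0.188 ] op 0.00870930962527232
shift mm [-1.8135 -1.5291  3.6168] turn [ 0.0034 -0.0029  0.0023]
```

```bash
cat >> h.py <<'E'
O=np.array([.576,.0337,0]);dx=np.array([-.164,-.9865,0]);dy=np.array([.9865,-.164,0])
def g(xt,z,y=0,yaw=1.406):  # xt: tray origin x along slide
    s=manip.get_obs()["tcp_pos"]; print("local TCP",(s-O)@dx,(s-O)@dy,"tray x~",(s-O)@dx+.079)
    p=O+dx*(xt-.079)+dy*y; p[2]=z; to(p,yaw)
E
python3 -c "
from h import *
g(-.06,.067)"
```

```text
local TCP -0.1960498122189844 -0.0023417783288311386 tray x~ -0.1170498122189844
t 4.3167 tcp [0.6058 0.2275 0.0686] rpy [ 3.1382 -0.0029  1.3743] F [ 0.2716  0.704  -0.6259] M [-0.0054 -0.0623 -0.188 ] op 0.00870930962527232
shift mm [-56.9381   4.1471   1.4742] turn [ 0.0034 -0.0029 -0.0317]
```

>>> play_rows --pt "0 0 0 0 0 0 -1" --pt "0 0 0 0 0 0 -1"

```text
time: 4.48
tcp_pos: [0.6059, 0.2275, 0.0686]
orientation: [3.138, -0.003, 1.374]
force: [-0.1, -0.8, 0.6]
opening: 0.0087
```

>>> play_rows --pt "-2 0.2 0 0 0 -0.002 -1" --pt "-3 0.2 0 0 0 -0.002 -1" --pt "-3 0.2 0 0 0 -0.002 -1" --pt "-3 0.2 0 0 0 -0.002 -1" --pt "-3 0.2 0 0 0 -0.002 -1" --pt "-3 0.2 0 0 0 -0.002 -1" --squeeze 40

```text
time: 4.98
tcp_pos: [0.6042, 0.2148, 0.0687]
orientation: [3.139, -0.013, 1.391]
force: [-0.2, 4.3, -0.3]
opening: 0.008
```

```bash
python3 -c "
from h import *
g(-.06,.067)"
```

```text
local TCP -0.18328829894756443 -0.001875555588077886 tray x~ -0.10428829894756443
t 4.9833 tcp [0.6042 0.2148 0.0687] rpy [ 3.139  -0.0125  1.3911] F [-0.2277  4.2746 -0.2697] M [ 0.7885  0.0214 -0.0663] op 0.007996260875710783
shift mm [-44.2598   2.5361   1.1027] turn [ 0.0027 -0.0125 -0.0149]
```

>>> play_rows --pt "-4 0.2 0 0 -0.003 -0.001 -1" --pt "-4 0.2 0 0 -0.003 -0.001 -1" --pt "-4 0.2 0 0 -0.003 -0.001 -1" --pt "-4 0.2 0 0 -0.003 -0.001 -1" --pt "-4 0.2 0 0 -0.003 -0.001 -1" --pt "-4 0.2 0 0 -0.003 -0.001 -1" --pt "-4 0.2 0 0 -0.003 -0.001 -1" --pt "-4 0.2 0 0 -0.003 -0.001 -1"

```text
time: 5.65
tcp_pos: [0.6004, 0.1796, 0.0687]
orientation: [3.138, 0.012, 1.4]
force: [0.0, 4.3, -1.4]
opening: 0.0084
```

```bash
python3 -c "
from h import *
g(-.02,.067)"
```

```text
local TCP -0.1479353715624041 0.00016590187866851597 tray x~ -0.0689353715624041
t 5.65 tcp [0.6004 0.1796 0.0687] rpy [3.1381 0.0125 1.3999] F [ 0.0441  4.3241 -1.4376] M [ 0.9591 -0.1668 -0.0481] op 0.008370125538208598
shift mm [-48.9014   0.1276   2.2622] turn [ 0.0034  0.0125 -0.0061]
```

>>> play_rows --pt "-4 0 0 0 0.001 -0.001 -1" --pt "-4 0 0 0 0.001 -0.001 -1" --pt "-4 0 0 0 0.001 -0.001 -1" --pt "-4 0 0 0 0.001 -0.001 -1" --pt "-4 0 0 0 0 -0.001 -1" --pt "-4 0 0 0 0 -0.001 -1" --pt "-4 0 0 0 0 0 -1" --pt "-4 0 0 0 0 0 -1"

```text
time: 6.32
tcp_pos: [0.5945, 0.1444, 0.0689]
orientation: [3.138, 0.008, 1.407]
force: [0.9, 3.9, -0.6]
opening: 0.0085
```

```bash
python3 -c "
from h import *
g(-.0,.0687)"
```

```text
local TCP -0.11224613540925385 7.221792829742446e-05 tray x~ -0.03324613540925385
t 6.3167 tcp [0.5945 0.1444 0.0689] rpy [3.1383 0.0083 1.4066] F [ 0.8902  3.9242 -0.5911] M [ 0.9321 -0.1611  0.007 ] op 0.008547181081462485
shift mm [-33.2358  -0.0932   0.4788] turn [0.0033 0.0083 0.0007]
```

>>> play_rows --pt "-4 0 0 0 0.001 0 -1" --pt "-4 0 0 0 0.001 0 -1" --pt "-4 0 0 0 0.001 0 -1" --pt "-4 0 0 0 0.001 0 -1" --pt "-4 0 0 0 0.001 0 -1" --pt "-4 0 0 0 0.001 0 -1" --pt "-4 0 0 0 0.001 0 -1" --pt "-4 0 0 0 0 0 -1"

```text
time: 6.98
tcp_pos: [0.59, 0.1113, 0.0707]
orientation: [3.136, -0.004, 1.407]
force: [0.5, 4.2, 1.0]
opening: 0.0085
```

```bash
python3 -c "
from h import *
g(.06,.0687)"
```

```text
local TCP -0.078848164727708 0.0010649090682142478 tray x~ 0.00015183527229199745
t 6.9833 tcp [0.59   0.1113 0.0707] rpy [ 3.1359 -0.004   1.4073] F [0.4647 4.182  1.0169] M [ 1.2049 -0.1737 -0.012 ] op 0.00849682800426674
shift mm [-59.8505  -1.1504   1.7427] turn [ 0.0057 -0.004   0.0013]
```

>>> play_rows --pt "-4 -0.2 0.3 0 0 0 -1" --pt "-4 -0.2 0.3 0 0 0 -1" --pt "-4 -0.2 0.3 0 0 0 -1" --pt "-4 -0.2 0.3 0 0 0 -1" --pt "-4 -0.1 0.3 0 0 0 -1" --pt "-4 0 0.2 0 0 0 -1" --pt "-4 0 0.2 0 0 0 -1" --pt "-4 0 0 0 0 0 -1"

```text
time: 7.65
tcp_pos: [0.5847, 0.0785, 0.07]
orientation: [3.133, -0.009, 1.408]
force: [0.6, 4.2, -0.5]
opening: 0.0084
```

```bash
python3 -c "
from h import *
g(.06,.0687)"
```

```text
local TCP -0.04557593825070423 0.0012558733502312167 tray x~ 0.03342406174929577
t 7.65 tcp [0.5847 0.0785 0.07  ] rpy [ 3.1334 -0.0092  1.408 ] F [ 0.587   4.2445 -0.5107] M [ 1.0984 -0.1553 -0.0442] op 0.008404419524565214
shift mm [-26.5821  -1.3168   1.0836] turn [ 0.0082 -0.0092  0.002 ]
```

>>> play_rows --pt "-4 -0.3 0.1 0.001 -0.001 0 -1" --pt "-4 -0.3 0.1 0.001 -0.001 0 -1" --pt "-4 -0.3 0.1 0.001 -0.001 0 -1" --pt "-4 -0.2 0.1 0.001 -0.001 0 -1" --pt "-4 -0.2 0.1 0.001 -0.001 0 -1" --pt "-4 -0.2 0.1 0.001 -0.001 0 -1" --pt "-4 -0.2 0.1 0.001 -0.001 0 -1" --pt "-4 -0.2 0 0 0 0 -1"

```text
time: 8.32
tcp_pos: [0.5767, 0.0436, 0.0687]
orientation: [-3.141, -0.001, 1.408]
force: [0.8, 4.2, 0.3]
opening: 0.0081
```

```bash
python3 -c "
from h import *
g(.108,.0687)"
```

```text
local TCP -0.009901775773099253 -0.0009813511911707876 tray x~ 0.06909822422690075
t 8.3167 tcp [0.5767 0.0436 0.0687] rpy [-3.1414 -0.0013  1.408 ] F [0.792  4.1755 0.252 ] M [ 1.0564 -0.2378  0.0748] op 0.008138247349519855
shift mm [-38.9044   0.9051  -0.0186] turn [-0.0002 -0.0013  0.002 ]
```

>>> play_rows --pt "-4 0.1 0 0 0 0 -1" --pt "-4 0.1 0 0 0 0 -1" --pt "-4 0.1 0 0 0 0 -1" --pt "-4 0.1 0 0 0 0 -1" --pt "-4 0.1 0 0 0 0 -1" --pt "-4 0.1 0 0 0 0 -1" --pt "-4 0.1 0 0 0 0 -1" --pt "-3 0.1 0 0 0 0 -1" --pt "0 0 0 0 0 0 -1" --pt "0 0 0 0 0 0 -1"

```text
time: 9.15
tcp_pos: [0.5666, 0.0044, 0.0648]
orientation: [-3.132, 0.009, 1.405]
force: [1.3, 2.0, -4.7]
opening: 0.0085
```

```bash
python3 - <<'E'
from h import *
import cv2
g(.108,.0627)
a=manip.capture("top")["pixels"][195:345,260:460,::-1]
b=manip.capture("scene")["pixels"][80:320,140:460,::-1]
cv2.imwrite("pics/m.png",cv2.convertScaleAbs(np.vstack([cv2.resize(a,(800,600))[60:520:2,::2].repeat(1,0),cv2.resize(b,(400,300))]),alpha=1.4))
cv2.imwrite("pics/m_top.png",cv2.convertScaleAbs(cv2.resize(a,(800,600),interpolation=cv2.INTER_CUBIC),alpha=1.5))
E
```

```text
local TCP 0.030476382631179282 -0.004437666987244997 tray x~ 0.10947638263117929
t 9.15 tcp [0.5666 0.0044 0.0648] rpy [-3.1323  0.0085  1.405 ] F [ 1.3005  1.9765 -4.6973] M [ 0.5684 -0.3561  0.0912] op 0.008502858079943406
shift mm [1.4965 4.4551 2.0483] turn [-0.0093  0.0085 -0.001 ]
```

View pics/m_top.png

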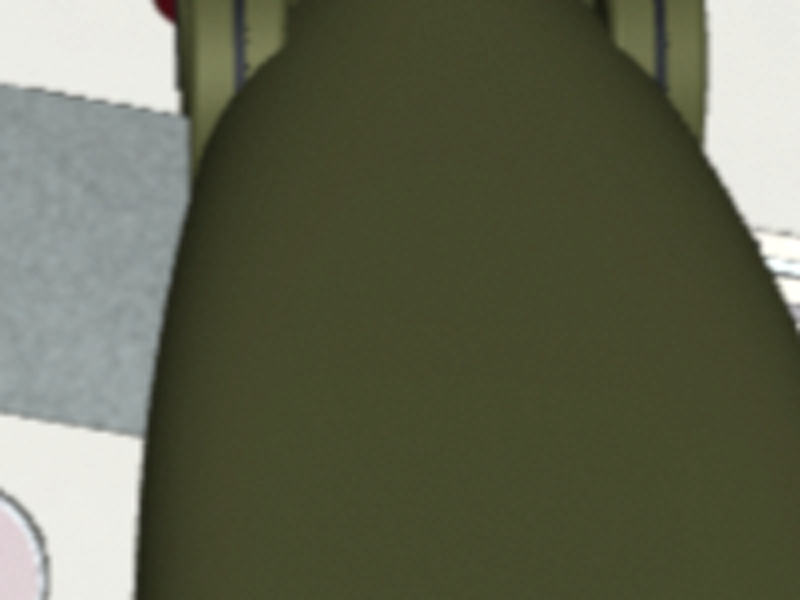

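The arm hides the tray in the top view. The force reads about 4.7 N carried, so the tail has left the ledge. I'll lower it gently and centre it.

>>> play_rows --pt "0 0.6 0.5 -0.002 0.002 0 -1" --pt "0 0.6 0.5 -0.002 0.002 0 -1" --pt "0 0.5 0.5 -0.002 0.002 0 -1" --pt "0 0.4 0.3 0 0 0 -1"

```text
time: 9.58
tcp_pos: [0.5672, 0.0043, 0.064]
orientation: [-3.137, 0.004, 1.406]
force: [-1.7, 1.4, -1.0]
opening: 0.0085
```

```bash
python3 - <<'E'
from h import *
g(.108,.0617)
E
```

```text
local TCP 0.030426086125306066 -0.0038604908262907167 tray x~ 0.10942608612530606
t 9.5833 tcp [0.5672 0.0043 0.064 ] rpy [-3.1367  0.0036  1.406 ] F [-1.68    1.377  -1.0454] M [ 0.3652  0.1782 -0.0165] op 0.008502001335268178
shift mm [1.4324 3.8715 2.2979] turn [-0.0049  0.0036 -0.    ]
```

>>> play_rows --pt "0 0.2 0.5 -0.001 0.001 0 -1" --pt "0 0.2 0.5 -0.001 0.001 0 -1" --pt "0 0.2 0.5 -0.001 0.001 0 -1" --pt "0 0 0.5 0 0 0 -1"

```text
time: 9.92
tcp_pos: [0.5674, 0.0044, 0.064]
orientation: [-3.141, 0.0, 1.406]
force: [-2.9, 1.6, 5.0]
opening: 0.0087
```

```bash
python3 - <<'E'
from h import *
g(.108,.0617)
E
```

```text
local TCP 0.030320360529075503 -0.0037203769352541737 tray x~ 0.10932036052907551
t 9.9167 tcp [0.5674 0.0044 0.064 ] rpy [-3.1406  0.0005  1.4064] F [-2.9485  1.5827  5.0426] M [0.3981 0.5043 0.0431] op 0.008681743976591468
shift mm [1.318  3.7229 2.3174] turn [-0.001   0.0005  0.0004]
```

>>> play_rows --pt "-1 -0.3 -0.3 0 0 0 -1" --pt "-2 -0.2 0 0 0 0 -1" --pt "-2 0 0 0 0 0 -1" --pt "-2 0 0 0 0 0 -1"

```text
time: 10.25
tcp_pos: [0.5678, 0.0007, 0.064]
orientation: [3.14, -0.007, 1.408]
force: [-1.0, 4.1, 0.6]
opening: 0.0086
```

```bash
python3 - <<'E'
from h import *
g(.1205,.064)
E
```

```text
local TCP 0.03386307968324787 -0.0026558586856598575 tray x~ 0.11286307968324788
t 10.25 tcp [0.5678 0.0007 0.064 ] rpy [ 3.1401 -0.0073  1.4081] F [-0.9753  4.0644  0.6493] M [ 0.9549  0.0536 -0.1068] op 0.008565745461979054
shift mm [-7.6452  2.6403 -0.0355] turn [ 0.0015 -0.0073  0.0021]
```

>>> play_rows --pt "-2 0 0 0 -0.002 0 -1" --pt "-2 0 0 0 -0.002 0 -1" --pt "-2 0 0 0 -0.001 0 -1"

```text
time: 10.5
tcp_pos: [0.5682, -0.0025, 0.064]
orientation: [3.139, -0.009, 1.409]
force: [-1.7, 4.9, 0.8]
opening: 0.0083
```

>>> play_rows --pt "-2 0 0 0 0 0 -1"

```text
time: 10.58
tcp_pos: [0.5683, -0.0036, 0.064]
orientation: [3.139, -0.011, 1.409]
force: [-0.8, 4.9, 0.7]
opening: 0.0082
```

>>> play_rows --pt "-2 0 0 0 0 0 -1"

```text
time: 10.67
tcp_pos: [0.5684, -0.0046, 0.064]
orientation: [3.138, -0.014, 1.41]
force: [-0.0, 5.3, 0.5]
opening: 0.0087
```

>>> play_rows --pt "-2 0 0 0 -0.005 0.001 -1"

```text
time: 10.75
tcp_pos: [0.5685, -0.0059, 0.064]
orientation: [3.138, -0.011, 1.409]
force: [-0.5, 4.7, 0.3]
opening: 0.0086
```

>>> play_rows --pt "-2 0 0 0 -0.005 0.001 -1"

```text
time: 10.83
tcp_pos: [0.5687, -0.0071, 0.064]
orientation: [3.138, -0.008, 1.408]
force: [0.5, 5.9, 1.5]
opening: 0.0085
```

>>> play_rows --pt "-2 0 0 0 -0.005 0.001 -1"

```text
time: 10.92
tcp_pos: [0.5688, -0.0083, 0.064]
orientation: [3.137, -0.005, 1.407]
force: [0.2, 5.4, 1.8]
opening: 0.0086
```

>>> play_rows --pt "-2 0 0 0 -0.004 0 -1"

```text
time: 11.0
tcp_pos: [0.569, -0.0093, 0.064]
orientation: [3.137, -0.003, 1.407]
force: [-0.6, 5.9, 1.2]
opening: 0.0082
```

>>> play_rows --pt "-2 0 0 0 -0.003 0 -1"

```text
time: 11.08
tcp_pos: [0.569, -0.0098, 0.064]
orientation: [3.137, -0.003, 1.408]
force: [-0.6, 7.5, 1.2]
opening: 0.0082
```

>>> play_rows --pt "-2 0 0 0 -0.003 0 -1"

```text
time: 11.17
tcp_pos: [0.5691, -0.01, 0.064]
orientation: [3.137, -0.004, 1.409]
force: [-0.3, 8.4, 1.4]
opening: 0.0084
```

Contact with the stop: the force climbs from about 5 N to 8.4 N as the motion slows. I'll press up to roughly 11–12 N total, since friction is about 4–5 N.

>>> play_rows --pt "-2.6 0 0 0 -0.003 0 -1"

```text
time: 11.25
tcp_pos: [0.5691, -0.0104, 0.064]
orientation: [3.137, -0.006, 1.409]
force: [-0.9, 8.8, 1.0]
opening: 0.0083
```

>>> play_rows --pt "-3 0 0 0 -0.003 0 -1"

```text
time: 11.33
tcp_pos: [0.5691, -0.0108, 0.064]
orientation: [3.137, -0.009, 1.41]
force: [1.1, 10.4, 1.1]
opening: 0.0086
```

>>> play_rows --pt "-3 0 0 0 -0.003 0 -1"

```text
time: 11.42
tcp_pos: [0.5691, -0.0109, 0.064]
orientation: [3.137, -0.012, 1.411]
force: [-0.5, 10.8, 2.2]
opening: 0.0086
```

>>> play_rows --pt "-3.3 0 0 0 -0.005 0 -1" --pt "-3.3 0 0 0 -0.005 0 -1"

```text
time: 11.58
tcp_pos: [0.5689, -0.0112, 0.0641]
orientation: [3.138, -0.016, 1.414]
force: [0.4, 11.8, 1.2]
opening: 0.0082
```

>>> play_rows --pt "-3.2 0 0 0 -0.005 0 -1" --pt "-3.2 0 0 0 -0.005 0 -1" --pt "-3.2 0 0 0 -0.005 0 -1"

```text
time: 11.83
tcp_pos: [0.5685, -0.0113, 0.064]
orientation: [3.139, -0.021, 1.417]
force: [-0.2, 10.7, 1.3]
opening: 0.0082
```

>>> play_rows --pt "-3.2 0 0 0 -0.012 0.003 -1"

```text
time: 11.92
tcp_pos: [0.5684, -0.0115, 0.064]
orientation: [3.14, -0.015, 1.415]
force: [-0.5, 10.9, 1.4]
opening: 0.0082
```

>>> play_rows --pt "-3.4 0 0 0 -0.012 0.003 -1"

```text
time: 12.0
tcp_pos: [0.5684, -0.0117, 0.064]
orientation: [3.14, -0.01, 1.413]
force: [-0.2, 10.6, 1.5]
opening: 0.0083
```

>>> play_rows --pt "-3.5 0 0 0 -0.012 0.003 -1" --pt "-3.5 0 0 0 -0.012 0.003 -1"

```text
time: 12.17
tcp_pos: [0.5683, -0.012, 0.064]
orientation: [3.141, 0.0, 1.41]
force: [-0.3, 10.5, 0.7]
opening: 0.0086
```

>>> play_rows --pt "-4 0 0 0 -0.006 0.002 -1" --pt "-4 0 0 0 -0.006 0.002 -1"

```text
time: 12.33
tcp_pos: [0.5683, -0.0121, 0.064]
orientation: [3.141, -0.003, 1.41]
force: [0.3, 12.3, 1.1]
opening: 0.0086
```

>>> play_rows --pt "-4 0 0 0 -0.006 0 -1" --pt "-4 0 0 0 -0.006 0 -1" --pt "-4 0 0 0 -0.006 0 -1"

```text
time: 12.58
tcp_pos: [0.5681, -0.0121, 0.0641]
orientation: [-3.141, -0.01, 1.415]
force: [-0.2, 12.5, 1.4]
opening: 0.0082
```

Pressed at about 12.4 N total for over 0.25 s. Next I ease off, then release.

>>> play_rows --pt "-1.5 0 0 0 -0.004 0 -1" --pt "0 0 0 0 0 0 -1" --pt "0 0 0 0 0 0 -1" --squeeze 20

```text
time: 12.83
tcp_pos: [0.5681, -0.0121, 0.064]
orientation: [-3.141, -0.008, 1.416]
force: [-1.9, 3.7, 1.2]
opening: 0.0083
```

>>> play_rows --pt "0 0 0 0 0 0 -0.6" --pt "0 0 0 0 0 0 -0.4" --pt "0 0 0 0 0 0 0" --pt "0 0 0 0 0 0 0.5" --pt "0 0 0 0 0 0 1" --pt "0 0 0 0 0 0 1" --pt "0 0 0 0 0 0 1"

```text
time: 13.42
tcp_pos: [0.5697, -0.0167, 0.0636]
orientation: [3.139, -0.001, 1.413]
force: [0.2, -0.4, 0.4]
opening: 0.0836
```

```bash
python3 - <<'E'
from h import *
import cv2
g(.12,.064)
i=manip.capture("wrist")["pixels"][:,:,::-1]
cv2.imwrite("pics/w2.png",cv2.convertScaleAbs(i,alpha=1.3))
E
```

```text
local TCP 0.05072778705143206 0.002045973131780867 tray x~ 0.12972778705143206
t 13.4167 tcp [ 0.5697 -0.0167  0.0636] rpy [ 3.139  -0.0013  1.4134] F [ 0.2273 -0.3882  0.3838] M [0.0264 0.049  0.0025] op 0.08361403863318612
shift mm [ 9.7394 -1.9738 -0.3992] turn [ 0.0026 -0.0013  0.0074]
```

View pics/w2.png

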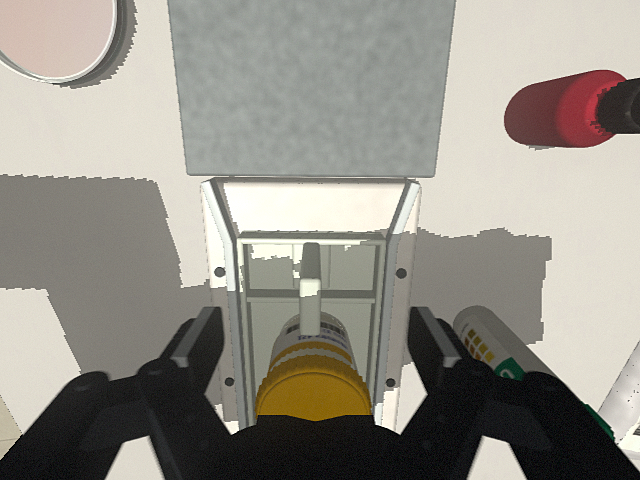

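The wrist view shows the tray down between the rails, tail edge at row 235 and deck edge at row 178. The plate is free between the open fingers and cup 1 is upright. Now I retreat straight up and then clear.

>>> play_rows --pt "0 0 -5 0 0 0 1" --pt "0 0 -10 0 0 0 1" --pt "0 0 -12 0 0 0 1" --pt "0 0 -15 0 0 0 1" --pt "0 0 -15 0 0 0 1" --pt "0 0 -15 0 0 0 1" --pt "0 0 -15 0 0 0 1" --pt "0 0 -15 0 0 0 1" --pt "0 0 -15 0 0 0 1" --pt "0 0 -10 0 0 0 1"

```text
time: 14.3
tcp_pos: [0.5675, -0.0166, 0.2013]
orientation: [3.14, -0.001, 1.414]
force: [0.6, 1.3, -0.5]
opening: 0.0854
```

>>> play_rows --pt "25 0 -2 0 0 0 1" --pt "35 0 -2 0 0 0 1" --pt "35 0 -2 0 0 0 1" --pt "35 0 -2 0 0 0 1" --pt "35 0 -2 0 0 0 1" --pt "35 0 -2 0 0 0 1" --pt "35 0 -2 0 0 0 1" --pt "25 0 -2 0 0 0 1" --pt "0 0 0 0 0 0 1"

```text
time: 15.05
tcp_pos: [0.6139, 0.2497, 0.2336]
orientation: [3.122, -0.006, 1.407]
force: [0.2, 0.1, -0.5]
opening: 0.0857
```

```bash
python3 - <<'E'
from h import *
import cv2
print(manip.get_obs()["tcp_pos"])
i=manip.capture("top")["pixels"][195:345,310:510,::-1]
cv2.imwrite("pics/f.png",cv2.convertScaleAbs(cv2.resize(i,None,fx=4,fy=4,interpolation=cv2.INTER_CUBIC),alpha=1.5))
E
```

```text
[0.6139 0.2497 0.2336]
```

View pics/f.png

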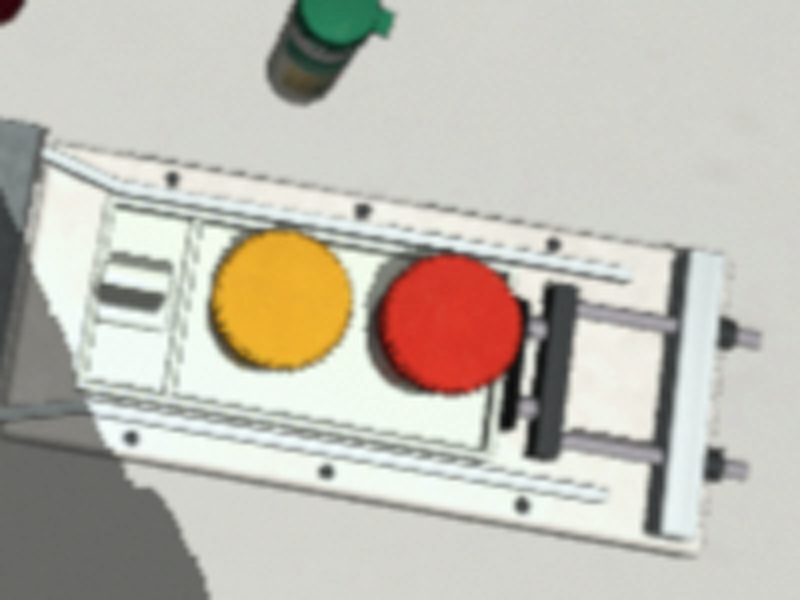

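The tray lies between the rails with its nose against the buffer plate at about (500–515, 300–430), which is visibly pushed back a little from its start. Both cups are upright. Handing in.

```bash
python3 -c "
from bench import manip
print(manip.get_obs()['time']); print(manip.sign_off())"
```

```text
15.1
the job is handed in; nothing more can be done
None
```

I slid the tray by its grip plate over the step and between the rails, lowered it onto the deck, pressed it against the sprung stop and let go. I handed the job in at 15.1 s; no verdict was reported.

- **On the deck:** the tray was held level over the step and came down about 4.7 mm, within the expected 4–8 mm. The last top view shows the tail clear of the step and the tray straight between the rails.
- **Press:** the push held at 10.5–12.5 N for about 1.3 s, with the last 0.25 s or so at about 12.4 N. Sliding alone took 4–5.5 N, so I put the force on the buffer at about 7 N. That is worked out, not measured directly.
- **Touching:** the last view shows the nose against the buffer, which still looks pushed back about 2 mm. The contact force after release could not be read.
- **Cups and things alongside:** both cups look upright in the last view. The arm stayed clear of the petri dish, bottle and test-strip tube, but I did not re-measure their positions.
- **Not as planned:**
  - The arm hid the tray in the top view while I was lowering it, so I relied on the force and height readings there.
  - The sideways position read up to 4.4 mm off the middle line, against 3 mm of play. Side forces stayed under 3 N.
  - The gripper tilted up to 0.021 rad during the press, and I corrected that before the final hold.
  - The gripper drifted about 5 mm forward as it opened.

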